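# Close the silt trap's gasketed cover

### The arm

A 6-joint arm with a two-finger parallel gripper is mounted at the origin on the work surface. World frame = base frame: x ahead of the robot, y to its left, z up, the work surface at z = 0. Lengths are in m, angles in rad, forces in N, time in s.
With the tool pointing down it reaches from about 0.35 to 0.975 m from the base axis. Payload 4.9 kg.
Tool frame: the origin (TCP) lies at the very end of the fingers, on their centre line; the grasp point (between the pads) lies 19 mm behind it; z points along the fingers, y is the line along which they close (so a half turn about z gives the same grasp; the last joint's range is limited). The gripper opens to 85 mm and grips with 20 to 120 N. Pads are 22 mm wide; open, the fingers measure 114 mm over their backs; the gripper's body (76 mm by 85 mm) begins 54 mm behind the grasp point. The pads swing forward as they close: fully open they stand 13 mm farther back than shut.
Start: joints at [1.099, 0.053, 1.613, -0, 1.476, -0.119], TCP at [0.216, 0.586, 0.231] pointing down, gripper open.
Joint ranges: [-3.01, 3.01], [-1.01, 2.22], [0.06, 2.58], [-1.02, 4.17], [0.09, 2.62], [-3.14, 3.14]. Speed limits (rad/s): [2.57, 2.57, 3.14, 3.14, 3.14, 3.14].

### API

Orientations are given as a unit quaternion [x, y, z, w].
In Python, from bench import bot, viewer, workorder gives the robot as it stands.
- The arm moves only by the tool jog_arm, never from a script. Its argument "rows" is text: rows parted by semicolons, each of 6 numbers parted by spaces: the shift along the tool's x, y, z normalised to -1 to 1, where 1 is 0.04 m, then the turn, a rotation vector about the tool's x, y, z normalised to -1 to 1, where 1 is 6 degrees. A call has 1 to 20 rows; each row shifts and turns the commanded pose from where the row before left it, along the tool's axes as they then stand; what a row does not reach is not made up. A row lasts 1/8 s, in which the tool goes at most 62.5 mm and 10.7 degrees, less where a joint would pass 70% of its speed; a pose out of reach is approached as far as the arm can. A call with a number of a shift or a turn outside -1 to 1 is refused whole. A call with a gripper value outside its range is refused whole. "jaw" is the closure, from -1 (fully open) to 1 (shut), set as the call begins (left out, the last holds). The fingers move at their own pace and stop on an object; "grip_force" is the grip in N (left out, the last holds). Time passes only in rows, so rows that do not move let the fingers close. It gives the time, the measured TCP pose, the force, the opening and the grip force at its end, in the units of the state.
- bot.observe(): the state, without advancing time (a new reading comes with each control period).
- viewer.snapshot(name): name is "scene" or "side" or "wrist"; returns a dict with "pixels" (400x640x3 uint8, red, green, blue), "fov_y" (degrees; the focal length in pixels is half the picture's height over the tangent of half this angle, whatever the lens; pixels are square), "cx", "cy" (the principal point, pixels), "rvec" (rotation vector, rad) and "tvec" (3), from world to camera coordinates, as OpenCV has them. Camera axes: x right, y down, z forward; pixel columns grow to the right and rows downward; lengths in m; the calibration is good to about 2 mm. The wrist camera is an equidistant fisheye: a pixel r from the principal point sees the ray r / f radians off the axis. A picture is of the moment at which its call begins. There is no depth.
- workorder.job_done(): hands the job in; it is judged then, once.
The state is a dict: "t": time; "q": joint angles; "qd": joint speeds; "tau": joint torques, N m; "position": TCP position; "eef_rot": TCP orientation; "wrist_force": force on the tool from outside, world axes, zero at the start; "ft_torque": the same for the moment, N m; "width": finger opening in m; "grasp_force": force on a finger pad.
Only numpy, scipy, OpenCV 4.12 (cv2) and the standard library are available. Lean on these libraries where they do the work, as an engineer would, in place of code of your own. Each camera call takes 0.05 s, during which the arm holds its last target. There are 200 camera calls.

### The job

The silt trap has been emptied and its cover must be closed so that the gasket is pinched evenly. Push the cover along, under the four loose wing screws, until it is fully home against the stop. Only then tighten the wing screws clockwise in cross order, the first one, then the one diagonally opposite, then the other two, each fully home until it stops, and leave the things lying around the trap where they are.

Things in the scene. Friction and masses are not known exactly. Their poses are not given: they have to be found in the camera images.
- trap: Silt trap of the wet bench, fixed: grey sheet-steel box 220 x 290 mm, 125 mm high to the top of its 240 x 310 mm flange; a pipe stub on each end, low, reaches 185 mm from the centre. Origin: centre of the underside. y axis: along the length, towards the stop angle, an upstand on the flange 122 mm along +y. A black gasket, 170 x 240 x 4 mm, lies on the flange.
- cover (a joint): Aluminium cover plate, 170 x 240 x 5 mm, lying on the gasket (top face 134 mm above the bench). It only slides, along the trap's +y, on keyhole slots under the wing screws. Value in m: 0 = 22 mm short, 0.022 = home, its edge against the stop angle and exactly over the gasket. About 5 N slides it; it stays where it is left.
- handle (a point): Middle of the cover's steel bar handle, at the cover's centre: 12 mm thick round bar along the trap's x axis, 100 mm long, a leg down at each end. Point on the bar's centre line, 35 mm above the cover, 169 mm above the bench (29 mm free under the bar). It moves with the cover; axes as the trap's.
- screw1 (a joint): Turn of wing screw 1 in rad, growing clockwise seen from above (tightening). It starts loose, between 1.0 and 1.7; at 2.6 its shoulder bottoms: fully home, it stops dead. Its height does not change. It takes about 0.15 N m when loose, rising to 0.2 N m near home (6 to 8 N pushed 24 mm from the axis), and stays where it is left.
- wing1 (a point): Brass wing screw 1, at the corner (-55, -75) mm in the trap's x, y, diagonal to screw 3. Two upright ears, 72 mm over their tips, 8 mm thick, on a round boss 26 mm wide. Point: on its axis, half-way up the ears, 160 mm above the bench; ears reach 12 mm above it, here 12 to 36 mm from the axis. x axis: along the ears; z: up.
- screw2 (a joint): Turn of wing screw 2 in rad, growing clockwise seen from above (tightening). It starts loose, between 1.0 and 1.7; at 2.6 its shoulder bottoms: fully home, it stops dead. Its height does not change. It takes about 0.15 N m when loose, rising to 0.2 N m near home (6 to 8 N pushed 24 mm from the axis), and stays where it is left.
- wing2 (a point): Brass wing screw 2, at the corner (-55, 75) mm in the trap's x, y, diagonal to screw 4. Two upright ears, 72 mm over their tips, 8 mm thick, on a round boss 26 mm wide. Point: on its axis, half-way up the ears, 160 mm above the bench; ears reach 12 mm above it, here 12 to 36 mm from the axis. x axis: along the ears; z: up.
- screw3 (a joint): Turn of wing screw 3 in rad, growing clockwise seen from above (tightening). It starts loose, between 1.0 and 1.7; at 2.6 its shoulder bottoms: fully home, it stops dead. Its height does not change. It takes about 0.15 N m when loose, rising to 0.2 N m near home (6 to 8 N pushed 24 mm from the axis), and stays where it is left.
- wing3 (a point): Brass wing screw 3, at the corner (55, 75) mm in the trap's x, y, diagonal to screw 1. Two upright ears, 72 mm over their tips, 8 mm thick, on a round boss 26 mm wide. Point: on its axis, half-way up the ears, 160 mm above the bench; ears reach 12 mm above it, here 12 to 36 mm from the axis. x axis: along the ears; z: up.
- screw4 (a joint): Turn of wing screw 4 in rad, growing clockwise seen from above (tightening). It starts loose, between 1.0 and 1.7; at 2.6 its shoulder bottoms: fully home, it stops dead. Its height does not change. It takes about 0.15 N m when loose, rising to 0.2 N m near home (6 to 8 N pushed 24 mm from the axis), and stays where it is left.
- wing4 (a point): Brass wing screw 4, at the corner (55, -75) mm in the trap's x, y, diagonal to screw 2. Two upright ears, 72 mm over their tips, 8 mm thick, on a round boss 26 mm wide. Point: on its axis, half-way up the ears, 160 mm above the bench; ears reach 12 mm above it, here 12 to 36 mm from the axis. x axis: along the ears; z: up.
- tub_mid (a point): Bystander: open white plastic tub, 120 x 90 x 55 mm, centre half-way up.
- bottle_mid (a point): Bystander: white bottle of polishing compound, 56 mm thick, 150 mm tall, half-way up.
- jade_mid (a point): Bystander: rough slab of dark jade, 110 x 70 x 40 mm, half-way up.
- brush_mid (a point): Bystander: bench brush lying flat, its handle about at this point.

How it is judged:
By the outcome, as a careful person would: the job done as asked, in the order asked, and still so for the second after the job is handed in, with the robot touching nothing.
It also fails if it takes over 64 s, if anything falls off the work surface, if the arm or the gripper's body presses on something with over 40 N, if the wrist force passes 120 N, or if a joint passes its speed limit or range.

## Working session

There is one attempt and no reset: what is moved stays moved. The work goes in short steps, Python scripts to look and compute and a tool call to move; the robot and the scene stay as the last step left them, time stands still between calls to the robot, and variables do not carry over. Pictures are saved under pics/ and viewed, at most 10 in all, crops included, and the job is handed in when it is done.

Besides the shell and the picture viewer there is one more tool, called after ">>>" by a JSON object that holds its "name" and its "arguments", one argument or row to a line. jog_arm: Moves the arm, as the interface text tells. Scaled input: -1 to 1 covers 0.04 m each way for a shift and 6 degrees each way for a turn. Its arguments: {"type":"object","properties":{"rows":{"type":"string"},"jaw":{"type":"number"},"grip_force":{"type":"number"}},"required":["rows"]}

```bash
ls; mkdir -p pics; python3 - <<'E'
from bench import bot,viewer
import cv2,pickle
d={}
for n in("scene","side","wrist"):
    s=viewer.snapshot(n);d[n]=s;cv2.imwrite(f"pics/{n}0.png",s["pixels"][:,:,::-1])
    print(n,{k:v for k,v in s.items() if k!="pixels"})
pickle.dump(d,open("d0.pkl","wb"))
print(bot.observe())
E
```

```text
pics
scene {'fov_y': 48.02472232395785, 'cx': 318.977377559063, 'cy': 202.60090886499657, 'rvec': array([ 2.46004501,  0.74460052, -0.20464105]), 'tvec': array([-0.51872612, -0.16753464,  1.27750363])}
side {'fov_y': 42.64753284644866, 'cx': 322.02757494497854, 'cy': 195.1909226657847, 'rvec': array([ 2.09421178, -0.0433457 ,  0.04040983]), 'tvec': array([-0.6065991 ,  0.1484695 ,  1.06179136])}
wrist {'fov_y': 65.70646984690485, 'cx': 319.40282690564305, 'cy': 199.68356198418348, 'rvec': array([-2.35705388, -1.6458478 , -0.25641667]), 'tvec': array([-0.62541433, -0.04059141,  0.38007805])}
{'t': 0.15, 'q': array([ 1.09901156e+00,  5.32315921e-02,  1.61398291e+00, -3.12912803e-07,
        1.47601058e+00, -1.19013771e-01]), 'qd': array([ 0.00132428, -0.0014217 , -0.00499556, -0.00123083,  0.00189982,
       -0.00176524]), 'tau': array([ 1.93839232e-04, -3.94243383e+01, -3.70720375e+01, -1.46574712e-04,
        4.70050276e-03, -1.56797711e-05]), 'position': array([0.21572017, 0.58606842, 0.23032651]), 'eef_rot': array([ 1.75472235e-01,  9.84484042e-01, -7.80905357e-04, -2.37468588e-04]), 'wrist_force': array([-0.30275568, -0.56429337,  0.09546763]), 'ft_torque': array([-0.03011502, -0.00883657,  0.02250368]), 'grasp_force': 0.0, 'width': 0.08533549998669826}
```

View pics/scene0.png

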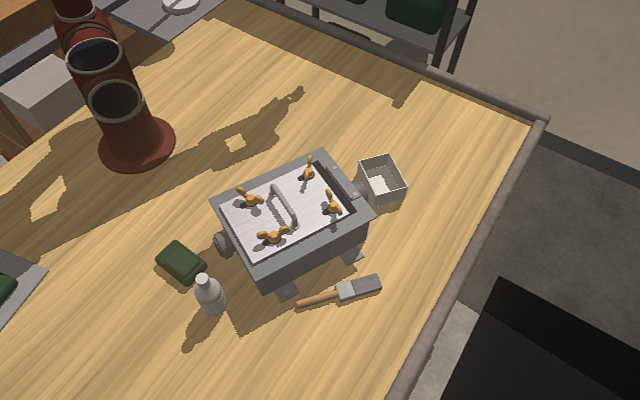

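View pics/side0.png

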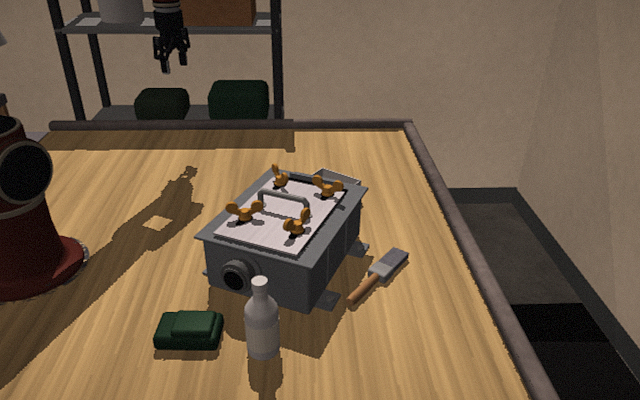

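The scene view shows the trap with wing screws at about (249,199), (308,170), (332,204) and (272,236). The stop angle is at the upper right (345,178) and the handle at (284,205). The side view shows the wings at (244,212), (281,177), (327,188) and (296,225), with the stop at the far end.

```bash
cat > h.py <<'E'
import cv2,numpy as np
from scipy.spatial.transform import Rotation as R
def ray(s,uv,fish=False):
    uv=np.atleast_2d(uv).astype(float);f=200/np.tan(np.radians(s["fov_y"]/2))
    p=(uv-[s["cx"],s["cy"]])/f
    if fish:
        th=np.linalg.norm(p,axis=1,keepdims=True);d=np.hstack([p/np.maximum(th,1e-9)*np.sin(th),np.cos(th)])
    else: d=np.hstack([p,np.ones((len(p),1))])
    M=cv2.Rodrigues(s["rvec"])[0]
    return -M.T@s["tvec"], d@M
def plane(s,uv,z,fish=False):
    c,d=ray(s,uv,fish); return (c+d*((z-c[2])/d[:,2])[:,None])[:,:2]
def tri(s1,u1,s2,u2):
    (c1,d1),(c2,d2)=ray(s1,u1),ray(s2,u2); out=[]
    for a,b in zip(d1,d2):
        t=np.linalg.lstsq(np.c_[a,-b],c2-c1,rcond=None)[0]; out.append((c1+a*t[0]+c2+b*t[1])/2)
    return np.array(out)
def blobs(s,lo=(8,130,90),hi=(24,255,255),amin=40,win=None):
    m=cv2.inRange(cv2.cvtColor(s["pixels"],cv2.COLOR_RGB2HSV),lo,hi)
    if win: k=np.zeros_like(m);k[win[2]:win[3],win[0]:win[1]]=1;m*=k
    m=cv2.morphologyEx(m,cv2.MORPH_CLOSE,np.ones((5,5)))
    n,l,st,ce=cv2.connectedComponentsWithStats(m)
    return [(ce[i],st[i,4],np.argwhere(l==i)[:,::-1]) for i in range(1,n) if st[i,4]>amin]
E
python3 - <<'E'
import pickle;from h import *
d=pickle.load(open("d0.pkl","rb"))
for n,w in(("scene",(220,350,150,255)),("side",(215,350,160,240))):
    for c,a,p in blobs(d[n],win=w):
        print(n,c.round(1),a,plane(d[n],[c],.155).round(4), end=' ')
        q=plane(d[n],p,.16);q=q-q.mean(0);print(np.degrees(np.arctan2(*np.linalg.svd(q,full_matrices=0)[2][0][::-1])).round())
u=lambda a:np.array(a,float)
print(tri(d["scene"],u([[274,188],[293,224]]),d["side"],u([[260,194],[307,202]])))
E
```

```text
scene [308.4 169.3] 124 [[0.5243 0.099 ]] -60.0
scene [247.9 195.5] 162 [[ 0.4541 -0.0371]] -1.0
scene [332.9 203.2] 154 [[0.6219 0.0513]] -36.0
scene [272.4 232.6] 131 [[ 0.556  -0.0826]] -128.0
side [278.  174.3] 200 [[0.5161 0.1031]] -79.0
side [327.  185.5] 307 [[0.6183 0.0506]] -63.0
side [246. 210.] 125 [[ 0.4595 -0.0407]] -115.0
side [295.3 221.3] 157 [[ 0.5527 -0.0829]] -109.0
[[ 0.48616819  0.01325179  0.15598778]
 [ 0.57968756 -0.04554082  0.17004408]]
```

View pics/wrist0.png

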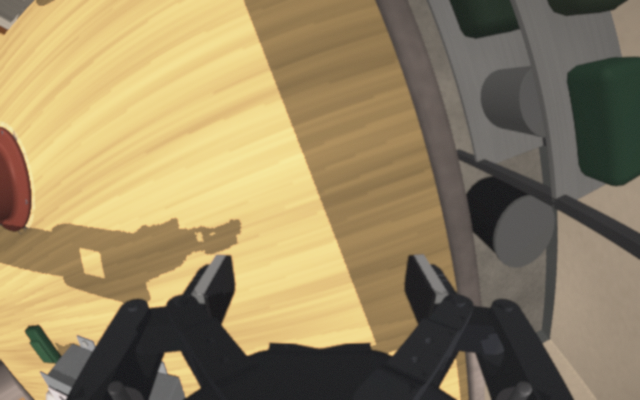

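The wrist view shows only bench, with the trap just at the lower left edge (60,370). I'll move over the trap for a closer look.

```bash
cat >> h.py <<'E'
def shift(o,target):  # total jog units along tool axes to reach target xyz
    return (R.from_quat(o["eef_rot"]).inv().apply(np.array(target)-o["position"])/0.04).round(3)
def yaw(o):
    x=R.from_quat(o["eef_rot"]).as_matrix()[:,0]; return np.degrees(np.arctan2(x[1],x[0]))
E
python3 - <<'E'
import pickle;from h import *
from bench import bot
s=pickle.load(open("d0.pkl","rb"))["wrist"];o=bot.observe()
c,d=ray(s,[[s["cx"],s["cy"]]],1);T=R.from_quat(o["eef_rot"]).inv()
print("cam in tool",T.apply(c-o["position"]),"axis",T.apply(d))
print(yaw(o),shift(o,[.539,.008,.33]))
E
```

```text
cam in tool [ 0.07818483  0.00108733 -0.14312072] axis [[-3.06157631e-01  5.85150912e-04  9.51980653e-01]]
159.7877033901694 [-12.577 -10.773  -2.477]
```

>>> {"name": "jog_arm", "arguments": {
  "rows": "-0.9 -0.7 -0.2 0 0 0;-0.9 -0.7 -0.2 0 0 0;-0.9 -0.7 -0.2 0 0 0;-0.9 -0.7 -0.2 0 0 0;-0.9 -0.7 -0.2 0 0 0;-0.9 -0.7 -0.2 0 0 0;-0.9 -0.7 -0.2 0 0 0;-0.9 -0.7 -0.2 0 0 0;-0.9 -0.7 -0.2 0 0 0;-0.9 -0.7 -0.2 0 0 0;-0.9 -0.7 -0.2 0 0 0;-0.9 -0.7 -0.2 0 0 0;-0.9 -0.7 0 0 0 0;-0.9 -0.7 0 0 0 0;-0.9 -0.7 0 0 0 0;-0.6 -0.3 0 0 0 1;0 0 0 0 0 0;0 0 0 0 0 0",
  "jaw": 1
}}

```text
t: 2.4
position: [0.5955, -0.0132, 0.327]
eef_rot: [0.226, 0.974, 0.0, -0.0]
wrist_force: [0.5, 0.5, 0.4]
width: -0.0
grasp_force: 0.0
```

```bash
python3 - <<'E'
import pickle;from h import *
from bench import bot,viewer
s=viewer.snapshot("wrist");o=bot.observe();pickle.dump(s,open("w1.pkl","wb"))
cv2.imwrite("pics/wrist1.png",s["pixels"][:,:,::-1])
print(o["t"],o["position"],yaw(o),o["wrist_force"],o["q"])
for c,a,p in blobs(s,amin=100):
    q=plane(s,p,.16,1);m=q.mean(0);v=np.linalg.svd(q-m,full_matrices=0)[2][0]
    print(c.round(),a,m.round(4),np.degrees(np.arctan2(v[1],v[0])).round(1),np.ptp((q-m)@v).round(4))
E
```

```text
2.45 [ 0.59544585 -0.01296306  0.32724405] 153.88335516115973 [0.31268725 0.55480755 0.10254443] [-1.46802862e-01 -5.55670806e-02  1.56317794e+00  2.72081165e-04
  1.63436401e+00 -1.26176048e+00]
[241.  72.] 816 [ 0.4599 -0.0332] 6.3 0.07
[387.  68.] 762 [0.5216 0.0994] -66.4 0.0696
[385. 173.] 778 [0.6188 0.0527] -28.6 0.0693
[245. 175.] 861 [ 0.5565 -0.079 ] 51.8 0.0699
```

View pics/wrist1.png

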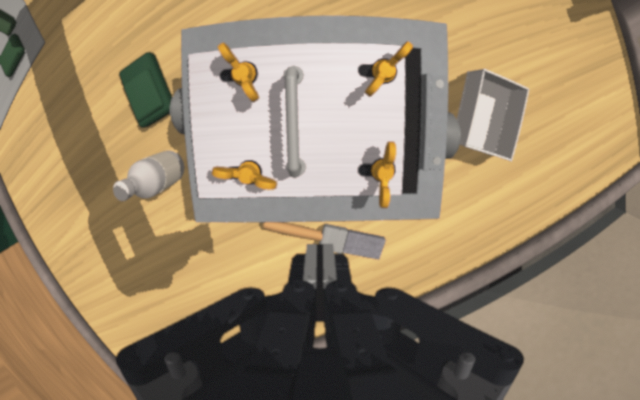

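The wrist view shows the four wings at (241,72), (387,68), (385,173) and (245,175), with the handle from (293,75) to (296,168). The black gasket strip at (412,120) marks the 22 mm gap before the stop on the right.

```bash
cat > trap.py <<'E'
import pickle;from h import *
W=np.array([[-55,-75],[-55,75],[55,75],[55,-75]])/1000
def fit(P):
    a,b=W,P-P.mean(0);th=np.arctan2((a[:,0]*b[:,1]-a[:,1]*b[:,0]).sum(),(a*b).sum())
    M=np.array([[np.cos(th),-np.sin(th)],[np.sin(th),np.cos(th)]]);return P.mean(0),th,M
E
python3 - <<'E'
from trap import *
from bench import bot
s=pickle.load(open("w1.pkl","rb"));o=bot.observe()
for z in(.150,.154):
    B=[plane(s,p,z,1).mean(0) for c,a,p in blobs(s,amin=100)]
    P=np.array([B[0],B[1],B[2],B[3]]);c,th,M=fit(P)
    print(z,c,np.degrees(th),(P-c)@M*1000)
np.savez("trap.npz",c=c,th=th,M=M)
print((c+W@M.T).round(4))
h=plane(s,[[293,75],[296.5,168]],.169,1);print(h,((h-c)@M*1000).round(1))
t=c+M@np.array([0,-.060]);print(t,shift(o,[*t,.327]))
E
```

```text
0.15 [0.53962005 0.00958484] -25.25913798284605 [[-55.02366321 -75.25390656]
 [-55.85169443  75.7163406 ]
 [ 55.51257614  74.99225842]
 [ 55.3627815  -75.45469246]]
0.154 [0.53944764 0.00974264] -25.259137982846074 [[-54.33658391 -74.31421264]
 [-55.15427552  74.77087228]
 [ 54.81939179  74.0558317 ]
 [ 54.67146764 -74.51249134]]
[[ 0.4577 -0.0346]
 [ 0.5217  0.101 ]
 [ 0.6212  0.0541]
 [ 0.5572 -0.0816]]
[[ 0.48948652  0.01220275]
 [ 0.57290855 -0.02596421]] [[-46.2 -19.1]
 [ 45.5 -18. ]]
[ 0.51384486 -0.04452059] [ 1.484 -1.606  0.007]
```

>>> {"name": "jog_arm", "arguments": {
  "rows": "0.75 -0.8 0.2 0 0 0;0.75 -0.8 0.5 0 0 0;0 0 0.9 0 0 -0.14;0 0 0.9 0 0 0;0 0 0.9 0 0 0;0 0 0.7 0 0 0;0 0 0.4 0 0 0;0 0 0 0 0 0",
  "jaw": 1
}}

```text
t: 3.45
position: [0.513, -0.044, 0.1465]
eef_rot: [0.219, 0.976, 0.0, -0.001]
wrist_force: [0.5, -0.1, 0.4]
width: -0.0001
grasp_force: 0.0
```

>>> {"name": "jog_arm", "arguments": {
  "rows": "0 0.3 0 0 0 0;0 0.2 0 0 0 0;0 0.1 0 0 0 0;0 0.1 0 0 0 0;0 0.1 0 0 0 0;0 0 0 0 0 0"
}}

```text
t: 4.2
position: [0.5285, -0.016, 0.1486]
eef_rot: [0.219, 0.976, -0.0, 0.001]
wrist_force: [-0.3, -3.3, 3.2]
width: 0.0002
grasp_force: 1.7
```

>>> {"name": "jog_arm", "arguments": {
  "rows": "0 0.1 0 0 0 0;0 0.05 0 0 0 0;0 0 0 0 0 0"
}}

```text
t: 4.58
position: [0.5307, -0.0106, 0.1479]
eef_rot: [0.22, 0.976, -0.0, 0.001]
wrist_force: [-0.3, -4.4, 2.3]
width: 0.0002
grasp_force: 2.1
```

>>> {"name": "jog_arm", "arguments": {
  "rows": "0 0.05 0 0 0 0;0 0 0 0 0 0"
}}

```text
t: 4.82
position: [0.5311, -0.0096, 0.1478]
eef_rot: [0.22, 0.976, -0.001, 0.0]
wrist_force: [-1.7, -6.8, 3.9]
width: -0.0005
grasp_force: 3.7
```

>>> {"name": "jog_arm", "arguments": {
  "rows": "0 0.05 0 0 0 0;0 0 0 0 0 0"
}}

```text
t: 5.08
position: [0.5312, -0.0095, 0.1479]
eef_rot: [0.22, 0.976, -0.003, -0.0]
wrist_force: [-6.2, -12.3, 5.9]
width: 0.0003
grasp_force: 7.2
```

>>> {"name": "jog_arm", "arguments": {
  "rows": "0 0.05 0 0 0 0;0 0 0 0 0 0"
}}

```text
t: 5.32
position: [0.5312, -0.0094, 0.1479]
eef_rot: [0.22, 0.976, -0.005, -0.001]
wrist_force: [-9.4, -18.5, 8.5]
width: -0.0001
grasp_force: 10.7
```

>>> {"name": "jog_arm", "arguments": {
  "rows": "0 -0.4 0 0 0 0;0 -0.4 0 0 0 0;0 0 -0.5 0 0 0;0 0 -1 0 0 0;0 0 -1 0 0 0;0 0 0 0 0 0",
  "jaw": 1
}}

```text
t: 6.08
position: [0.5216, -0.0338, 0.2536]
eef_rot: [0.219, 0.976, 0.001, 0.005]
wrist_force: [-0.1, 1.2, -0.5]
width: 0.0
grasp_force: 0.0
```

```bash
python3 - <<'E'
from trap import *
from bench import bot,viewer
T=np.load("trap.npz");c,M=T["c"],T["M"]
s=viewer.snapshot("scene");w=viewer.snapshot("wrist");o=bot.observe()
a=cv2.resize(s["pixels"][140:270,190:390],None,fx=3,fy=3,interpolation=2)
b=w["pixels"][:250]
im=np.zeros((640,640,3),np.uint8);im[:390,:600]=a;im[390:640]=b;im=cv2.resize(im,(600,600))
cv2.imwrite("pics/c2.png",im[:,:,::-1])
t=[.4577,-.0346];print(o["position"],yaw(o),shift(o,[*t,.200]))
E
```

```text
[ 0.51945712 -0.03346547  0.24865037] 154.6520784024368 [ 1.386 -0.688  1.213]
```

View pics/c2.png

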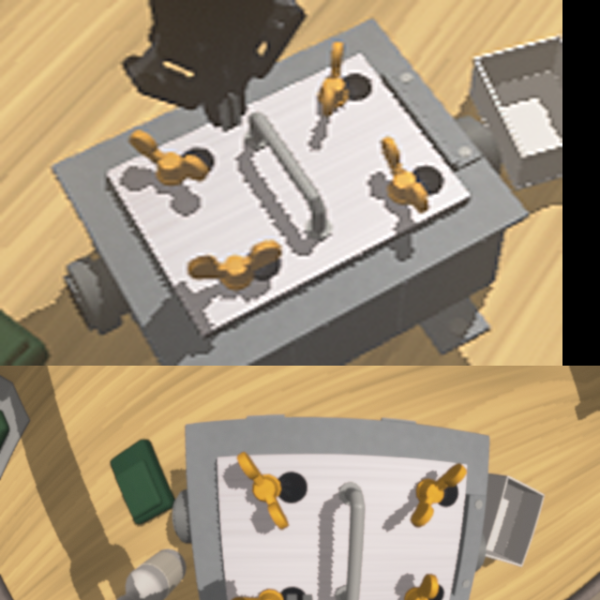

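The cover now sits against the stop at the right end of both views, with no gasket strip left. Next is screw 1.

>>> {"name": "jog_arm", "arguments": {
  "rows": "0.7 -0.35 0 0 0 0;0.69 -0.34 0 0 0 0;0 0 0.6 0 0 0;0 0 0.5 0 0 0;0 0 0 0 0 0",
  "jaw": 0.2
}}

```text
t: 6.8
position: [0.4553, -0.0344, 0.2001]
eef_rot: [0.22, 0.976, 0.0, -0.003]
wrist_force: [-0.7, 0.3, 0.4]
width: 0.0342
grasp_force: 0.0
```

```bash
python3 - <<'E'
from trap import *
from bench import bot,viewer
o=bot.observe();print(o["width"],yaw(o)-90,shift(o,[.4577,-.0346,.143]),o["ft_torque"])
s=viewer.snapshot("wrist");cv2.imwrite("pics/w3.png",s["pixels"][:,:,::-1])
E
```

```text
0.034222519785230235 64.6362100159458 [-0.065  0.023  1.428] [ 0.0141376   0.00854104 -0.01560488]
```

View pics/w3.png

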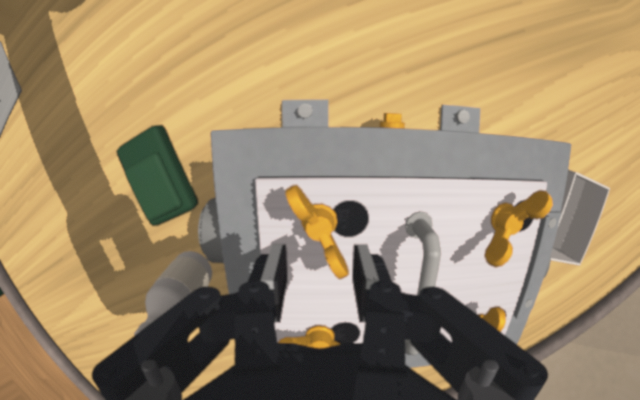

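The wing (318,222) is centred between the fingers (270,270) and (370,270), so I'm descending and turning clockwise.

>>> {"name": "jog_arm", "arguments": {
  "rows": "-0.06 0.02 0.5 0 0 0;0 0 0.5 0 0 0;0 0 0.43 0 0 0;0 0 0 0 0 0"
}}

```text
t: 7.35
position: [0.4587, -0.035, 0.1448]
eef_rot: [0.22, 0.976, 0.0, -0.001]
wrist_force: [0.3, -0.0, 1.0]
width: 0.0342
grasp_force: 0.0
```

>>> {"name": "jog_arm", "arguments": {
  "rows": "0 0 0 0 0 1;0 0 0 0 0 1;0 0 0 0 0 1;0 0 0 0 0 1;0 0 0 0 0 1;0 0 0 0 0 0"
}}

```text
t: 8.1
position: [0.4604, -0.0364, 0.1474]
eef_rot: [0.464, 0.886, -0.001, 0.002]
wrist_force: [0.5, -5.5, 0.7]
width: 0.0342
grasp_force: 2.5
```

```bash
cat > st.py <<'E'
from trap import *
from bench import bot
o=bot.observe();T=np.load("trap.npz");P=T["c"]+W@T["M"].T
i=np.argmin(np.linalg.norm(P-o["position"][:2],axis=1))
print("t",o["t"],"near",i+1,"off mm",((o["position"][:2]-P[i])*1000).round(1),"z",o["position"][2].round(4),"y yaw",(yaw(o)-90).round(1),"q6",o["q"][5].round(2),"w",o["width"].round(4),"F",o["wrist_force"].round(1),"Tz",o["ft_torque"].round(2))
E
python3 st.py
```

```text
Traceback (most recent call last):
  File "st.py", line 5, in <module>
    print("t",o["t"],"near",i+1,"off mm",((o["position"][:2]-P[i])*1000).round(1),"z",o["position"][2].round(4),"y yaw",(yaw(o)-90).round(1),"q6",o["q"][5].round(2),"w",o["width"].round(4),"F",o["wrist_force"].round(1),"Tz",o["ft_torque"].round(2))
                                                                                                                                                                         ^^^^^^^^^^^^^^^^
AttributeError: 'float' object has no attribute 'round'
```

>>> {"name": "jog_arm", "arguments": {
  "rows": "0 0 0 0 0 1;0 0 0 0 0 1;0 0 0 0 0 1;0 0 0 0 0 1;0 0 0 0 0 1;0 0 0 0 0 0"
}}

```text
t: 8.85
position: [0.4599, -0.0376, 0.1474]
eef_rot: [0.677, 0.736, -0.002, 0.002]
wrist_force: [-1.3, -9.8, 2.7]
width: 0.0341
grasp_force: 4.2
```

```bash
sed -i 's/"w",o\["width"\].round(4)/"w",o["width"]/' st.py; python3 st.py
```

```text
t 8.85 near 1 off mm [ 2.2 -3. ] z 0.1474 y yaw 4.7 q6 -0.32 w 0.03408760841154946 F [-1.3 -9.8  2.7] Tz [-1.5   0.22  0.16]
```

>>> {"name": "jog_arm", "arguments": {
  "rows": "-0.05 0 0 0 0 1;0 0 0 0 0 1;0 0 0 0 0 1;0 0 0 0 0 0"
}}

```text
t: 9.35
position: [0.4593, -0.0385, 0.1474]
eef_rot: [0.783, 0.622, -0.002, 0.001]
wrist_force: [-4.8, -5.1, 3.6]
width: 0.0342
grasp_force: 27.0
```

```bash
python3 st.py
```

```text
t 9.35 near 1 off mm [ 1.6 -3.8] z 0.1474 y yaw -13.1 q6 -0.01 w 0.03423922345042346 F [-4.8 -5.1  3.6] Tz [-0.88  0.78  1.17]
```

>>> {"name": "jog_arm", "arguments": {
  "rows": "0 0 0 0 0 1;0 0 0 0 0 1;0 0 0 0 0 0"
}}

```text
t: 9.72
position: [0.4591, -0.0386, 0.1475]
eef_rot: [0.837, 0.548, -0.004, 0.003]
wrist_force: [-4.7, -8.3, 5.0]
width: 0.0345
grasp_force: 212.2
```

```bash
python3 st.py
```

```text
t 9.725 near 1 off mm [ 1.3 -4. ] z 0.1475 y yaw -23.6 q6 0.17 w 0.0345322634037766 F [-4.7 -8.3  5. ] Tz [-1.03  1.05  9.43]
```

>>> {"name": "jog_arm", "arguments": {
  "rows": "0 0 0 0 0 -1;0 0 0 0 0 -1;0 0 0 0 0 -1;0 0 0 0 0 -1;0 0 -1 0 0 0;0 0 -1 0 0 0;0 0 -0.4 0 0 0;0 0 0 0 0 0"
}}

```text
t: 10.72
position: [0.4602, -0.0372, 0.2432]
eef_rot: [0.715, 0.699, 0.001, 0.001]
wrist_force: [-0.6, 0.5, -1.0]
width: 0.0345
grasp_force: 0.0
```

```bash
python3 st.py; cat > ang.py <<'E'
from trap import *
from bench import viewer
import sys
A0={1:6.3,2:-66.4,3:-28.6,4:51.8};T=np.load("trap.npz");P=T["c"]+W@T["M"].T
for n in sys.argv[1:]:
    s=viewer.snapshot(n);cv2.imwrite(f"pics/last_{n}.png",s["pixels"][:,:,::-1]);f=n=="wrist"
    for c,a,p in blobs(s,amin=60):
        q=plane(s,p,.165,f);m=plane(s,p,.154,f).mean(0);i=np.argmin(np.linalg.norm(P-m,axis=1))
        if np.linalg.norm(P[i]-m)>.02: continue
        q=q-q.mean(0);v=np.linalg.svd(q,full_matrices=0)[2][0];g=np.degrees(np.arctan2(v[1],v[0]))
        print(n,"screw",i+1,c.round(),"ctr off mm",((m-P[i])*1000).round(1),"yaw",g.round(1),"turned cw",((A0[i+1]-g)%180).round(1),"len",np.ptp(q@v).round(3))
E
python3 ang.py wrist
```

```text
t 10.725 near 1 off mm [ 2.5 -2.6] z 0.2432 y yaw -1.3 q6 -0.22 w 0.03450116876217704 F [-0.6  0.5 -1. ] Tz [ 0.04  0.03 -0.04]
wrist screw 2 [397.  34.] ctr off mm [ 1.  -4.4] yaw -60.8 turned cw 174.4 len 0.059
wrist screw 3 [507.  97.] ctr off mm [-0.1  0. ] yaw -26.3 turned cw 177.7 len 0.073
wrist screw 1 [315. 201.] ctr off mm [0.5 0.7] yaw -55.7 turned cw 62.0 len 0.07
wrist screw 4 [430. 249.] ctr off mm [0.4 0.8] yaw -128.5 turned cw 0.3 len 0.069
```

```bash
cat > go.py <<'E'
from trap import *
from bench import bot
import sys
i=int(sys.argv[1])-1;g=float(sys.argv[2]);T=np.load("trap.npz");P=T["c"]+W@T["M"].T;o=bot.observe()
y=yaw(o)-90
print("shift",shift(o,[*P[i],.144]),"turn units",[(((y-k)+180)%360-180)/6 for k in (g,g+180)],"q6",o["q"][5],"q",o["q"].round(2))
E
python3 go.py 3 29.4
```

```text
shift [2.372 3.991 2.436] turn units [np.float64(-5.1234269576470455), np.float64(24.87657304235296)] q6 -0.21902295222847562 q [-0.24 -0.36  1.97  0.    1.54 -0.22]
```

>>> {"name": "jog_arm", "arguments": {
  "rows": "0.48 0.8 0 0 0 0;0.48 0.8 0 0 0 0;0.47 0.8 0 0 0 0;0.47 0.8 0 0 0 0;0.47 0.79 0 0 0 -0.1;0 0 0.2 0 0 -1;0 0 0.2 0 0 -1;0 0 0.2 0 0 -1;0 0 0.2 0 0 -1;0 0 0.2 0 0 -1;0 0 0 0 0 0;0 0 0 0 0 0"
}}

```text
t: 12.28
position: [0.6209, 0.0537, 0.2009]
eef_rot: [0.506, 0.862, -0.0, -0.001]
wrist_force: [0.2, 0.7, -0.1]
width: 0.0343
grasp_force: 0.0
```

```bash
python3 go.py 3 29.4; python3 st.py
```

```text
shift [0.002 0.013 1.423] turn units [np.float64(-0.04104927410962015), np.float64(29.95895072589038)] q6 -0.5418751830639595 q [-0.03  0.07  1.65  0.    1.43 -0.54]
t 12.275 near 3 off mm [-0.3 -0.4] z 0.2009 y yaw 29.2 q6 -0.54 w 0.03430518966467376 F [ 0.2  0.7 -0.1] Tz [-0.05  0.    0.01]
```

>>> {"name": "jog_arm", "arguments": {
  "rows": "0 0 0.5 0 0 0;0 0 0.5 0 0 0;0 0 0.42 0 0 0;0 0 0 0 0 0;0 0 0 0 0 1;0 0 0 0 0 1;0 0 0 0 0 1;0 0 0 0 0 1;0 0 0 0 0 0"
}}

```text
t: 13.4
position: [0.6215, 0.0526, 0.1459]
eef_rot: [0.674, 0.739, -0.001, 0.001]
wrist_force: [-0.9, -4.6, 1.6]
width: 0.034
grasp_force: 2.5
```

```bash
python3 st.py
```

```text
t 13.4 near 3 off mm [ 0.4 -1.5] z 0.1459 y yaw 5.3 q6 -0.13 w 0.033972181026379285 F [-0.9 -4.6  1.6] Tz [-0.76  0.31  0.11]
```

>>> {"name": "jog_arm", "arguments": {
  "rows": "0 0 0 0 0 1;0 0 0 0 0 1;0 0 0 0 0 1;0 0 0 0 0 1;0 0 0 0 0 1;0 0 0 0 0 1;0 0 0 0 0 0"
}}

```text
t: 14.28
position: [0.6211, 0.0528, 0.1457]
eef_rot: [0.869, 0.495, -0.001, 0.0]
wrist_force: [-3.9, -3.5, 1.1]
width: 0.0342
grasp_force: 2.0
```

```bash
python3 st.py
```

```text
t 14.275 near 3 off mm [-0.1 -1.3] z 0.1457 y yaw -30.7 q6 0.5 w 0.03419160578881388 F [-3.9 -3.5  1.1] Tz [-0.55  0.48  0.13]
```

>>> {"name": "jog_arm", "arguments": {
  "rows": "0 0 0 0 0 1;0 0 0 0 0 0.6;0 0 0 0 0 0"
}}

```text
t: 14.65
position: [0.621, 0.053, 0.1456]
eef_rot: [0.907, 0.42, -0.001, 0.0]
wrist_force: [-3.0, -2.9, 0.6]
width: 0.0345
grasp_force: 2.3
```

```bash
python3 st.py
```

```text
t 14.65 near 3 off mm [-0.2 -1.1] z 0.1456 y yaw -40.3 q6 0.67 w 0.03446742835757398 F [-3.  -2.9  0.6] Tz [-0.53  0.54  0.11]
```

>>> {"name": "jog_arm", "arguments": {
  "rows": "0 0 0 0 0 1;0 0 0 0 0 0"
}}

```text
t: 14.9
position: [0.621, 0.0534, 0.1455]
eef_rot: [0.928, 0.372, -0.001, 0.0]
wrist_force: [-3.6, -2.3, 0.1]
width: 0.0339
grasp_force: 1.6
```

```bash
python3 st.py
```

```text
t 14.9 near 3 off mm [-0.2 -0.7] z 0.1455 y yaw -46.3 q6 0.77 w 0.03391316426489401 F [-3.6 -2.3  0.1] Tz [-0.36  0.5   0.05]
```

>>> {"name": "jog_arm", "arguments": {
  "rows": "0 0 0 0 0 0.8;0 0 0 0 0 0"
}}

```text
t: 15.15
position: [0.6211, 0.0536, 0.1454]
eef_rot: [0.943, 0.333, -0.0, -0.0]
wrist_force: [-3.2, -2.1, 1.3]
width: 0.0345
grasp_force: 1.9
```

>>> {"name": "jog_arm", "arguments": {
  "rows": "0 0 0 0 0 0.8;0 0 0 0 0 0"
}}

```text
t: 15.4
position: [0.6212, 0.0538, 0.1453]
eef_rot: [0.956, 0.294, -0.0, -0.0]
wrist_force: [-4.0, -1.0, 0.5]
width: 0.0343
grasp_force: 1.9
```

>>> {"name": "jog_arm", "arguments": {
  "rows": "0 0 0 0 0 0.8;0 0 0 0 0 0"
}}

```text
t: 15.65
position: [0.6211, 0.0538, 0.1454]
eef_rot: [0.967, 0.256, -0.001, 0.0]
wrist_force: [-4.0, -3.2, 1.6]
width: 0.0342
grasp_force: 48.0
```

>>> {"name": "jog_arm", "arguments": {
  "rows": "0 0 0 0 0 0.8;0 0 0 0 0 0"
}}

```text
t: 15.9
position: [0.6211, 0.0538, 0.1455]
eef_rot: [0.975, 0.221, -0.001, 0.002]
wrist_force: [-3.8, -3.9, 1.5]
width: 0.0339
grasp_force: 120.3
```

>>> {"name": "jog_arm", "arguments": {
  "rows": "0 0 0 0 0 -1;0 0 0 0 0 -1;0 0 0 0 0 -1;0 0 0 0 0 -1;0 0 -1 0 0 0;0 0 -1 0 0 0;0 0 -0.4 0 0 0;0 0 0 0 0 0"
}}

```text
t: 16.9
position: [0.6223, 0.054, 0.2425]
eef_rot: [0.912, 0.411, 0.002, 0.0]
wrist_force: [-0.2, -0.6, -0.0]
width: 0.034
grasp_force: 0.0
```

```bash
python3 ang.py wrist; python3 go.py 2 -8.4
```

```text
wrist screw 3 [319. 206.] ctr off mm [1.  0.1] yaw -101.0 turned cw 72.4 len 0.069
wrist screw 2 [198. 239.] ctr off mm [ 1.1 -0.1] yaw -60.5 turned cw 174.1 len 0.07
wrist screw 4 [357. 332.] ctr off mm [ 6.  12.6] yaw -126.7 turned cw 178.5 len 0.029
shift [-0.772 -2.645  2.415] turn units [np.float64(-5.5201876674538015), np.float64(24.479812332546203)] q6 0.6917961552736822 q [-0.03  0.04  1.61  0.    1.49  0.69]
```

>>> {"name": "jog_arm", "arguments": {
  "rows": "-0.2 -0.66 0 0 0 0;-0.19 -0.66 0 0 0 0;-0.19 -0.66 0 0 0 0;-0.19 -0.66 0 0 0 0;0 0 0.2 0 0 -1;0 0 0.2 0 0 -1;0 0 0.2 0 0 -1;0 0 0.2 0 0 -1;0 0 0.2 0 0 -1;0 0 0 0 0 -1;0 0 0 0 0 0;0 0 0 0 0 0"
}}

```text
t: 18.45
position: [0.5214, 0.1007, 0.2001]
eef_rot: [0.741, 0.671, -0.001, -0.001]
wrist_force: [-0.4, -0.3, 0.3]
width: 0.034
grasp_force: 0.0
```

```bash
python3 go.py 2 -5; python3 ang.py wrist
```

```text
shift [0.009 0.009 1.401] turn units [np.float64(-0.1078995617391314), np.float64(29.892100438260872)] q6 0.1491280464439636 q [ 0.05 -0.15  1.86  0.    1.43  0.15]
wrist screw 2 [319. 224.] ctr off mm [0.5 0.7] yaw -66.0 turned cw 179.6 len 0.071
wrist screw 3 [457. 260.] ctr off mm [0.3 8. ] yaw -99.8 turned cw 71.2 len 0.061
```

>>> {"name": "jog_arm", "arguments": {
  "rows": "0 0 0.5 0 0 0;0 0 0.5 0 0 0;0 0 0.4 0 0 0;0 0 0 0 0 0;0 0 0 0 0 1;0 0 0 0 0 1;0 0 0 0 0 1;0 0 0 0 0 1;0 0 0 0 0 1;0 0 0 0 0 1;0 0 0 0 0 1;0 0 0 0 0 1;0 0 0 0 0 1;0 0 0 0 0 1;0 0 0 0 0 1;0 0 0 0 0 0"
}}

```text
t: 20.5
position: [0.5219, 0.1005, 0.1456]
eef_rot: [0.987, 0.161, -0.0, 0.0]
wrist_force: [-1.9, -0.3, 0.8]
width: 0.0339
grasp_force: 0.8
```

>>> {"name": "jog_arm", "arguments": {
  "rows": "0 0 0 0 0 0.8;0 0 0 0 0 0"
}}

```text
t: 20.75
position: [0.522, 0.1006, 0.1455]
eef_rot: [0.993, 0.12, 0.0, 0.0]
wrist_force: [-2.8, -0.9, 0.8]
width: 0.0342
grasp_force: 1.4
```

>>> {"name": "jog_arm", "arguments": {
  "rows": "0 0 0 0 0 0.8;0 0 0 0 0 0"
}}

```text
t: 21.0
position: [0.5222, 0.1006, 0.1455]
eef_rot: [0.997, 0.078, 0.0, 0.0]
wrist_force: [-0.8, -1.5, -0.3]
width: 0.0342
grasp_force: 1.6
```

>>> {"name": "jog_arm", "arguments": {
  "rows": "0 0 0 0 0 0.8;0 0 0 0 0 0"
}}

```text
t: 21.25
position: [0.5222, 0.1006, 0.1455]
eef_rot: [0.999, 0.037, 0.0, 0.0]
wrist_force: [-1.8, -1.3, 0.3]
width: 0.0342
grasp_force: 1.7
```

>>> {"name": "jog_arm", "arguments": {
  "rows": "0 0 0 0 0 0.8;0 0 0 0 0 0"
}}

```text
t: 21.5
position: [0.5223, 0.1006, 0.1455]
eef_rot: [1.0, -0.005, 0.0, 0.0]
wrist_force: [-0.7, -2.6, 0.1]
width: 0.034
grasp_force: 1.9
```

>>> {"name": "jog_arm", "arguments": {
  "rows": "0 0 0 0 0 0.8;0 0 0 0 0 0"
}}

```text
t: 21.75
position: [0.5224, 0.1005, 0.1456]
eef_rot: [0.999, -0.047, 0.001, 0.0]
wrist_force: [0.1, -2.9, -0.1]
width: 0.0344
grasp_force: 2.0
```

>>> {"name": "jog_arm", "arguments": {
  "rows": "0 0 0 0 0 0.8;0 0 0 0 0 0"
}}

```text
t: 22.0
position: [0.5224, 0.1005, 0.1455]
eef_rot: [0.996, -0.089, 0.001, 0.0]
wrist_force: [1.1, -3.4, 0.3]
width: 0.0344
grasp_force: 2.3
```

>>> {"name": "jog_arm", "arguments": {
  "rows": "0 0 0 0 0 0.8;0 0 0 0 0 0"
}}

```text
t: 22.25
position: [0.5224, 0.1004, 0.1456]
eef_rot: [0.992, -0.129, 0.001, 0.001]
wrist_force: [0.4, -4.4, 0.8]
width: 0.0344
grasp_force: 29.8
```

>>> {"name": "jog_arm", "arguments": {
  "rows": "0 0 0 0 0 0.8;0 0 0 0 0 0"
}}

```text
t: 22.5
position: [0.5224, 0.1003, 0.1456]
eef_rot: [0.986, -0.167, 0.001, 0.001]
wrist_force: [2.2, -5.0, -0.1]
width: 0.0344
grasp_force: 97.9
```

>>> {"name": "jog_arm", "arguments": {
  "rows": "0 0 0 0 0 -1;0 0 0 0 0 -1;0 0 0 0 0 -1;0 0 0 0 0 -1;0 0 -1 0 0 0;0 0 -1 0 0 0;0 0 -0.4 0 0 0;0 0 0 0 0 0"
}}

```text
t: 23.5
position: [0.5224, 0.1012, 0.2421]
eef_rot: [0.999, 0.035, 0.001, -0.001]
wrist_force: [0.7, -0.7, -0.2]
width: 0.0345
grasp_force: 0.0
```

```bash
python3 ang.py wrist; python3 go.py 4 -70
```

```text
wrist screw 3 [391.  84.] ctr off mm [0.5 1.9] yaw -99.6 turned cw 71.0 len 0.07
wrist screw 4 [524. 181.] ctr off mm [0.8 0.9] yaw -125.3 turned cw 177.1 len 0.076
wrist screw 2 [320. 204.] ctr off mm [1.6 0.3] yaw -145.5 turned cw 79.1 len 0.07
wrist screw 1 [464. 273.] ctr off mm [ 7.5 -4.6] yaw -81.9 turned cw 88.2 len 0.058
shift [0.567 4.618 2.404] turn units [np.float64(-2.657830458563069), np.float64(27.34216954143693)] q6 1.5507377395797979 q [ 0.05 -0.18  1.82  0.    1.5   1.55]
```

>>> {"name": "jog_arm", "arguments": {
  "rows": "0.12 0.92 0 0 0 0;0.12 0.92 0 0 0 0;0.11 0.92 0 0 0 0;0.11 0.93 0 0 0 0;0.11 0.93 0 0 0 0;0 0 0.3 0 0 -0.9;0 0 0.3 0 0 -0.9;0 0 0.4 0 0 -0.9;0 0 0 0 0 0;0 0 0 0 0 0"
}}

```text
t: 24.8
position: [0.5573, -0.0818, 0.2004]
eef_rot: [0.985, 0.175, -0.001, -0.0]
wrist_force: [0.7, 1.3, -0.6]
width: 0.034
grasp_force: 0.0
```

```bash
python3 go.py 4 -70; python3 ang.py wrist
```

```text
shift [ 0.002 -0.005  1.41 ] turn units [np.float64(0.02674581654706761), np.float64(-29.973254183452934)] q6 0.9409164890917475 q [-0.28 -0.07  1.79  0.    1.43  0.94]
wrist screw 3 [162.  71.] ctr off mm [ 0.8 -0.9] yaw -97.1 turned cw 68.5 len 0.072
wrist screw 2 [ 88. 186.] ctr off mm [-0.2 -1.1] yaw -152.4 turned cw 86.0 len 0.068
wrist screw 4 [320. 222.] ctr off mm [1.9 0.9] yaw -130.5 turned cw 2.3 len 0.071
```

>>> {"name": "jog_arm", "arguments": {
  "rows": "0 0 0.5 0 0 0;0 0 0.5 0 0 0;0 0 0.4 0 0 0;0 0 0 0 0 0;0 0 0 0 0 1;0 0 0 0 0 1;0 0 0 0 0 1;0 0 0 0 0 1;0 0 0 0 0 1;0 0 0 0 0 1;0 0 0 0 0 1;0 0 0 0 0 1;0 0 0 0 0 1;0 0 0 0 0 1;0 0 0 0 0 1;0 0 0 0 0 0"
}}

```text
t: 26.85
position: [0.5584, -0.0829, 0.146]
eef_rot: [0.921, -0.388, 0.001, 0.0]
wrist_force: [1.1, -3.1, -0.9]
width: 0.034
grasp_force: 1.6
```

>>> {"name": "jog_arm", "arguments": {
  "rows": "0 0 0 0 0 0.8;0 0 0 0 0 0"
}}

```text
t: 27.1
position: [0.5584, -0.0829, 0.146]
eef_rot: [0.905, -0.426, 0.001, 0.001]
wrist_force: [1.4, -4.7, 0.4]
width: 0.0345
grasp_force: 2.4
```

>>> {"name": "jog_arm", "arguments": {
  "rows": "0 0 0 0 0 0.8;0 0 0 0 0 0"
}}

```text
t: 27.35
position: [0.5583, -0.083, 0.146]
eef_rot: [0.886, -0.464, 0.001, 0.001]
wrist_force: [1.8, -5.4, 0.0]
width: 0.0343
grasp_force: 2.6
```

>>> {"name": "jog_arm", "arguments": {
  "rows": "0 0 0 0 0 0.8;0 0 0 0 0 0"
}}

```text
t: 27.6
position: [0.5583, -0.0832, 0.146]
eef_rot: [0.866, -0.5, 0.001, 0.001]
wrist_force: [1.8, -5.7, -0.1]
width: 0.0341
grasp_force: 2.6
```

>>> {"name": "jog_arm", "arguments": {
  "rows": "0 0 0 0 0 0.8;0 0 0 0 0 0"
}}

```text
t: 27.85
position: [0.5583, -0.0833, 0.1461]
eef_rot: [0.846, -0.534, 0.002, 0.001]
wrist_force: [2.8, -6.6, -0.6]
width: 0.0343
grasp_force: 49.3
```

>>> {"name": "jog_arm", "arguments": {
  "rows": "0 0 0 0 0 0.7;0 0 0 0 0 0"
}}

```text
t: 28.1
position: [0.5583, -0.0834, 0.1461]
eef_rot: [0.828, -0.561, 0.002, 0.002]
wrist_force: [1.6, -6.8, 0.8]
width: 0.0339
grasp_force: 111.5
```

>>> {"name": "jog_arm", "arguments": {
  "rows": "0 0 0 0 0 -1;0 0 0 0 0 -1;0 0 0 0 0 -1;0 0 0 0 0 -1;0 0 -1 0 0 0;0 0 -1 0 0 0;0 0 -1 0 0 0;0 0 -1 0 0 0;0 0 -1 0 0 0;0 0 0 0 0 0"
}}

```text
t: 29.35
position: [0.559, -0.0817, 0.3503]
eef_rot: [0.924, -0.383, 0.004, -0.001]
wrist_force: [0.1, 0.3, 0.2]
width: 0.034
grasp_force: 0.0
```

```bash
python3 ang.py wrist scene; python3 st.py
```

```text
wrist screw 4 [322. 174.] ctr off mm [ 1.4 -0.8] yaw 166.0 turned cw 65.8 len 0.068
wrist screw 3 [207. 216.] ctr off mm [ 0.9 -0.1] yaw 81.7 turned cw 69.7 len 0.071
wrist screw 1 [350. 257.] ctr off mm [1.7 1.9] yaw 131.4 turned cw 54.9 len 0.071
wrist screw 2 [231. 287.] ctr off mm [14.8 11. ] yaw 76.5 turned cw 37.1 len 0.052
scene screw 2 [306. 170.] ctr off mm [-2.3 -5. ] yaw 32.9 turned cw 80.7 len 0.067
scene screw 1 [250. 197.] ctr off mm [ 2.8 -1.7] yaw -50.3 turned cw 56.6 len 0.07
scene screw 3 [333. 204.] ctr off mm [ 2.  -2.8] yaw -90.8 turned cw 62.2 len 0.071
scene screw 4 [273. 233.] ctr off mm [-0.3 -2. ] yaw -17.5 turned cw 69.3 len 0.069
t 29.45 near 4 off mm [0.4 0. ] z 0.3453 y yaw -135.1 q6 2.08 w 0.03413589270569169 F [ 0.6 -1.3 -1.2] Tz [ 0.05 -0.03  0.03]
```

View pics/last_wrist.png

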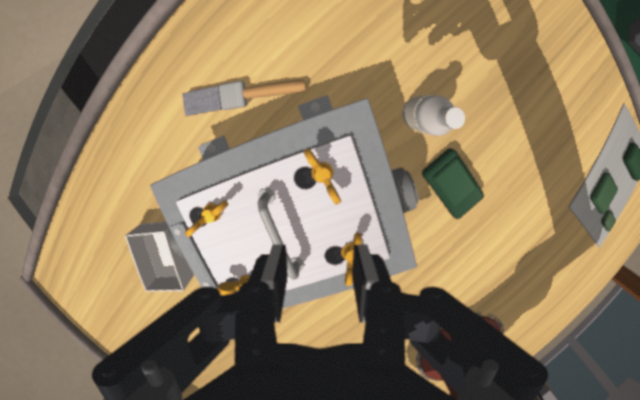

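The view shows the cover still against the stop at the left, the four wings turned, and the tub, bottle, jade and brush undisturbed. All four screws hit a hard stop.

```bash
python3 -c "
from bench import workorder
print(workorder.job_done())"
```

```text
the job is handed in; nothing more can be done
None
```

The job is handed in at about 29 s: I pushed the cover fully home against the stop, then tightened the screws in the order 1, 3, 2, 4, each until it stopped dead, and the tub, bottle, jade and brush were not touched; no verdict came back.

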